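# Free the child-safety catch and open the countertop cupboard

### The arm

A 7-joint arm with a two-finger parallel gripper is mounted at the origin on the work surface. World frame = base frame: x ahead of the robot, y to its left, z up, the work surface at z = 0. Lengths are in m, angles in rad, forces in N, time in s.
With the tool pointing down it reaches from about 0.425 to 0.875 m from the base axis. Payload 4.7 kg.
Tool frame: the origin (TCP) lies midway between the tips of the shut fingers; the grasp point (between the pads) lies manip.grip_depth behind it (manip.grip_depth is the distance from the TCP to the grasp point, in m); z points along the fingers, y is the line along which they close (so a half turn about z gives the same grasp; the last joint's range is limited). The gripper opens to 87 mm and grips with 3 to 60 N. Pads are 19 mm wide; open, the fingers measure 117 mm over their backs; the gripper's body (75 mm by 190 mm) begins 51 mm behind the grasp point.
Start: joints at [-1.258, 0.321, -0.07, 1.45, 0.023, 1.371, -0.057], TCP at [0.191, 0.621, 0.223] pointing down, gripper open.
Joint ranges: [-2.86, 2.86], [-0.3, 2.09], [-1.38, 1.24], [0.06, 2.45], [-1.56, 4.7], [0.09, 2.05], [-2.69, 2.69]. Speed limits (rad/s): [2.57, 2.57, 3.14, 3.14, 3.14, 3.14, 3.14].

### API

Orientations are given as a unit quaternion [w, x, y, z].
In Python, from workcell import manip gives the robot as it stands. The module is installed in compiled form; this text tells all that it offers.
- The arm moves only by the tool jog_arm, never from a script. Its argument "commands" is text: rows parted by semicolons, each of 5 numbers parted by spaces: the shift along the tool's x, y, z as a fraction of full scale, then the turn about the tool's z as a fraction of full scale, then the closure in counts, from 0 (fully open) to 255 (shut). A call has 1 to 12 rows; each row shifts and turns the commanded pose from where the row before left it, along the tool's axes as they then stand; what a row does not reach is not made up. Full scale, the value 1, is 10 cm for a shift and 45 degrees for a turn. A row lasts 1/8 s, in which the tool goes at most 62.5 mm and 10.7 degrees, less where a joint would pass 70% of its speed; a pose out of reach is approached as far as the arm can. A call with a number of a shift or a turn outside -1 to 1 is refused whole. A call with a gripper value outside its range is refused whole. The fingers move at their own pace and stop on an object; "newtons" is the grip in N (left out, the last holds). Time passes only in rows, so rows that do not move let the fingers close. It gives the time, the measured TCP pose, the force, the opening and the grip force at its end, in the units of the state.
- manip.get_obs(): the state, without advancing time (a new reading comes with each control period).
- manip.snapshot(name): name is "side" or "top" or "wrist"; returns (picture, depth): 400x640x3 uint8, blue, green, red; 400x640 float32, m along the optical axis (not along the pixel's ray), 0 where there is no reading.
- manip.camera_model(name): a dict with "K" (3x3 intrinsics, pixels), "eye" and "rotation" of the camera in the world. Camera axes: x right, y up, looking along -z (the intrinsics and any distortion apply to the point x, -y, -z); pixel columns grow to the right and rows downward; lengths in m; the calibration is good to about 2 mm. A picture is of the moment at which its call begins: read the wrist's pose just before it. camera_model takes no time and is no camera call; for the wrist camera it gives the pose at the moment of the call.
- manip.job_done(): hands the job in; it is judged then, once.
Trained networks look in the newest picture that a camera, given by its name, has taken for a name from the list of things; names that differ only in an ending like _2 or _b are one class to them, and where a whole thing is asked for, a point or a joint stands for the part that bears it (a point fixed in the world has none). Each returns a list of dicts, best first, with "score" (0 to 1); they miss things now and then, are a little off and sometimes report something else, mostly with a low value. They report only what shows in the picture. A call takes as long as a camera call.
- manip.search_frame(name, camera): "pixel" ([row, column] in pixels, amid what is visible of it).
- manip.masks_of(name, camera): "mask" (400x640 bool, what is visible of it) and "pixel" ([row, column] in pixels, amid what is visible of it).
The state is a dict: "t": time; "joint_positions": joint angles; "joint_vel": joint speeds; "tau": joint torques, N m; "ee_pos": TCP position; "tool_rot": TCP orientation; "ft_force": force on the tool from outside, world axes, zero at the start; "moment": the same for the moment, N m; "opening": opening from 0.0 (shut) to 1.0 (fully open); "grasp_force": force on a finger pad.
Only numpy, scipy, OpenCV 4.12 (cv2) and the standard library are available. Lean on these libraries where they do the work, as an engineer would, in place of code of your own. Each camera call takes 0.05 s, during which the arm holds its last target. There are 200 camera calls.

### The job

The little wooden cupboard on the counter has a child-safety catch. Pull its door out until the catch holds it, reach down from above through the narrow gap behind the top of the door, press the sprung hook down and bring the door on past the catch, then swing the door wide open (square to the cupboard) and leave it standing open with the hook sprung back up. Do not wrench the catch, and leave the jam jar, the capo and the harmonicas on the rack as they are.

Things in the scene. Friction and masses are not known exactly. Their poses are not given: they have to be found in the camera images.
- cupboard: Wooden cupboard, fixed, 280 mm wide (its y), 190 deep (its x), 220 high. Origin on the counter under the middle of the carcass's front plane; its x points inwards, z up; the door is on its -x side. The top ends at the front plane. Under it, 10 mm behind that plane, a rail runs across, 12 mm thick, down to 192 mm above the counter: the hook catches behind it.
- door_hinge (a point): Point on the upright hinge axis, at the height of the door's top edge (218 mm above the counter). Its axes turn with the door: -y runs along the door to its free edge, x from the outside to the inside. The axis lies in the middle of the door's thickness at its left edge (seen from the front).
- door_handle (a point): Top end of the handle: an upright round steel bar 12 mm thick, 120 mm long, its axis 40 mm in front of the door's face and 252 mm from the hinge axis. The top end is 206 mm above the counter; the upper stem is 55 mm below it. Axes as those of the door.
- door_corner (a point): Upper corner of the door's free edge, on the inner face. Door 280 mm wide, 15 thick, 208 high. The white plastic catch is stuck on its inner face: a base 26 mm wide standing 8 mm off the face and the sprung hook. Where it sits along the door is not listed: its middle is 160 to 230 mm from the hinge axis, to be seen down the gap or felt. Axes as those of the door.
- door (a joint): Door angle, rad: 0 shut (inner face 1 mm in front of the cupboard's front plane), grows as it opens, stop at 1.66. A little hinge friction (0.15 N m): it stays where it is left. With the hook up the catch stops it at 0.17 to 0.31 rad, when the gap between door and cupboard is about 42 mm at the hook.
- hook (a joint): Hook angle, rad: 0 up (sprung), grows as it is pressed down, end 0.6; above 0.15 its barb is clear under the rail. The hook is an arm 22 mm wide reaching 77 mm in from the door, with an upturned barb; its flat top, 189 mm above the counter, is what is pressed. It pivots 4 mm from the door's face. In mid-gap 7 mm down takes 4 to 8 N; let go, it springs up.
- rack: Three-tier stepped steel rack, fixed, 200 mm wide, 204 mm deep, 145 mm high, on the counter to the left. Origin under its middle.
- jar_center (a point): Middle of the empty glass jam jar standing on the cupboard's top, 68 mm across, 95 mm high, well back from the front.
- capo_center (a point): Middle of the walnut ukulele capo lying on the counter to the right of the cupboard, about 90 by 55 mm, 14 mm high.
- harmonica0_center (a point): Middle of the harmonica on the lowest tier, 104 by 28 by 21 mm.
- harmonica1_center (a point): Middle of the harmonica on the middle tier, same size.
- harmonica2_center (a point): Middle of the harmonica on the top tier, same size.

How it is judged:
On the way, in this order (a step that is already met when the one before it is completed fails the run):
1. with the door held ajar by the catch, the hook is pressed down clear of the rail (value of joint hook above 0.13 rad and value of joint door between 0.12 and 0.36 rad), for 0.05 s.
2. the door has come past the catch (value of joint door above 0.45 rad), for 0.05 s.
At the end, for the whole second after the job is handed in: The door stands still, open by more than 1.35 rad (77 degrees), the hook has sprung back up (below 0.05 rad), and jar, capo and harmonicas are within 30 mm of where they were (value of joint door above 1.35 rad and value of joint hook below 0.05 rad and velocity of joint door between -0.05 and 0.05 rad/s and distance of each of jar_center, capo_center, harmonica0_center, harmonica1_center, harmonica2_center from where it was at the start of the episode below 0.03 m); the robot touches nothing.
It fails at once if the catch is wrenched: the hook is dragged against the rail with more than 60 N (contact force between hook and cupboard above 60 N).
It fails at once if the jam jar is knocked over or shoved (angle between jar_center's own z axis and vertical above 0.5 rad or distance of jar_center from where it was at the start of the episode above 0.04 m).
It fails at once if the capo or a harmonica is shoved away (distance of any of capo_center, harmonica0_center, harmonica1_center, harmonica2_center from where it was at the start of the episode above 0.04 m).
It also fails if it takes over 61 s, if anything falls off the work surface, if the arm or the gripper's body presses on something with over 40 N, if the wrist force passes 120 N, or if a joint passes its speed limit or range.

## Working session

There is one attempt and no reset: what is moved stays moved. The work goes in short steps, Python scripts to look and compute and a tool call to move; the robot and the scene stay as the last step left them, time stands still between calls to the robot, and variables do not carry over. Pictures are saved under pics/ and viewed, at most 10 in all, crops included, and the job is handed in when it is done.

Besides the shell and the picture viewer there is one more tool, called after "Emit:" as name(argument=value, ...) on one line, values as JSON. jog_arm: Moves the arm, as the interface text tells. Shift numbers are shares of 10 cm and turn numbers shares of 45 degrees, none past 1 either way. Its arguments: {"type":"object","properties":{"commands":{"type":"string"},"newtons":{"type":"number"}},"required":["commands"]}

```bash
mkdir -p pics; cat > h.py <<'E'
import numpy as np, cv2
from workcell import manip
def cam(n):
    m=manip.camera_model(n); return np.array(m["K"]),np.array(m["eye"]),np.array(m["rotation"]),m
def cloud(n,depth):
    K,e,R,m=cam(n)
    v,u=np.mgrid[0:400,0:640]
    x=(u-K[0,2])/K[0,0]*depth; y=(v-K[1,2])/K[1,1]*depth
    P=np.stack([x,-y,-depth],-1)
    return P@R.T+e
def proj(n,p):
    K,e,R,m=cam(n); q=(np.atleast_2d(p)-e)@R
    return np.c_[K[0,2]+K[0,0]*q[:,0]/-q[:,2], K[1,2]+K[1,1]*-q[:,1]/-q[:,2]]
E
python3 - <<'E'
from h import *
ims=[]
for n in ["side","top"]:
    im,d=manip.snapshot(n); cv2.imwrite(f"pics/{n}0.png",im); np.save(f"{n}0.npy",d)
    print(n,{k:np.round(v,3).tolist() if not isinstance(v,str) else v for k,v in manip.camera_model(n).items()})
    C=cloud(n,d)
    for t in ["cupboard","door","door_handle","door_corner","door_hinge","hook","rack","jar_center","capo_center"]:
        r=manip.search_frame(t,n)
        for q in r[:2]:
            a,b=map(int,q["pixel"]); print(t,round(q["score"],2),a,b,np.round(C[a,b],3))
o=manip.get_obs(); print({k:np.round(v,3).tolist() for k,v in o.items()}, manip.grip_depth)
E
```

```text
side {'K': [[518.58, 0.0, 312.024], [0.0, 518.58, 195.435], [0.0, 0.0, 1.0]], 'eye': [0.835, -1.375, 1.235], 'rotation': [0.894, 0.441, 0.036, 0.072]}Traceback (most recent call last):
  File "<stdin>", line 6, in <module>
  File "h.py", line 10, in cloud
    return P@R.T+e
           ~^~~~
ValueError: matmul: Input operand 1 has a mismatch in its core dimension 0, with gufunc signature (n?,k),(k,m?)->(n?,m?) (size 4 is different from 3)
```

```bash
sed -i 's/^import numpy as np, cv2/import numpy as np, cv2\nfrom scipy.spatial.transform import Rotation as Ro\ndef q2R(q): return Ro.from_quat(np.r_[q[1:],q[0]]).as_matrix()/; s/np.array(m\["rotation"\])/q2R(np.array(m["rotation"]))/' h.py
python3 - <<'E'
from h import *
for n in ["side","top"]:
    im,d=manip.snapshot(n); cv2.imwrite(f"pics/{n}0.png",im); np.save(f"{n}0.npy",d)
    print(n,{k:np.round(v,3).tolist() if not isinstance(v,str) else v for k,v in manip.camera_model(n).items()})
    C=cloud(n,d)
    for t in ["cupboard","door","door_handle","door_corner","door_hinge","hook","rack","jar_center","capo_center"]:
        r=manip.search_frame(t,n)
        for q in r[:2]:
            a,b=map(int,q["pixel"]); print(t,round(q["score"],2),a,b,np.round(C[a,b],3))
o=manip.get_obs(); print({k:np.round(v,3).tolist() for k,v in o.items()}, manip.grip_depth)
E
```

```text
side {'K': [[518.58, 0.0, 312.024], [0.0, 518.58, 195.435], [0.0, 0.0, 1.0]], 'eye': [0.835, -1.375, 1.235], 'rotation': [0.894, 0.441, 0.036, 0.072]}
cupboard 0.55 250 309 [ 0.652 -0.305  0.206]
door 0.56 202 295 [0.518 0.163 0.001]
door 0.24 215 337 [ 0.722 -0.241  0.293]
door_handle 0.94 208 284 [ 0.543 -0.131  0.208]
door_corner 0.74 208 282 [ 0.539 -0.14   0.215]
door_hinge 0.9 212 277 [ 0.529 -0.168  0.22 ]
rack 0.87 147 313 [0.543 0.444 0.079]
rack 0.54 144 317 [0.561 0.431 0.102]
jar_center 0.84 216 337 [ 0.722 -0.241  0.29 ]
jar_center 0.27 206 286 [ 0.549 -0.129  0.215]
capo_center 0.68 296 229 [ 0.408 -0.347  0.013]
top {'K': [[482.941, 0.0, 320.269], [0.0, 482.941, 191.802], [0.0, 0.0, 1.0]], 'eye': [0.431, 0.025, 1.643], 'rotation': [-0.695, -0.046, 0.045, 0.716]}
cupboard 0.63 183 385 [ 0.634 -0.169  0.221]
door 0.75 203 361 [ 0.584 -0.101  0.146]
door_handle 0.76 205 361 [ 0.58  -0.103  0.123]
door_corner 0.78 206 365 [ 0.57  -0.11   0.186]
door_hinge 0.67 153 400 [ 0.722 -0.218  0.224]
door_hinge 0.66 204 362 [ 0.579 -0.103  0.159]
rack 0.76 225 187 [0.535 0.452 0.103]
jar_center 0.58 153 401 [ 0.722 -0.22   0.228]
capo_center 0.76 252 431 [ 0.426 -0.342  0.004]
{'t': 1.05, 'joint_positions': [-1.258, 0.321, -0.07, 1.451, 0.023, 1.371, -0.057], 'joint_vel': [0.0, -0.001, -0.001, 0.001, 0.002, -0.001, -0.002], 'tau': [-0.0, -49.111, -0.403, -31.278, -0.064, 0.033, 0.0], 'ee_pos': [0.191, 0.621, 0.223], 'tool_rot': [0.0, 0.149, 0.989, 0.0], 'ft_force': [0.292, -0.109, 0.552], 'moment': [-0.001, 0.032, -0.01], 'grasp_force': 0.0, 'opening': 0.998} 0.0187
```

View pics/side0.png

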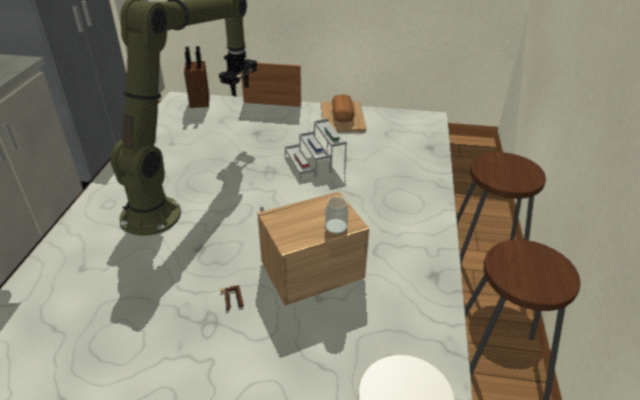

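View pics/top0.png

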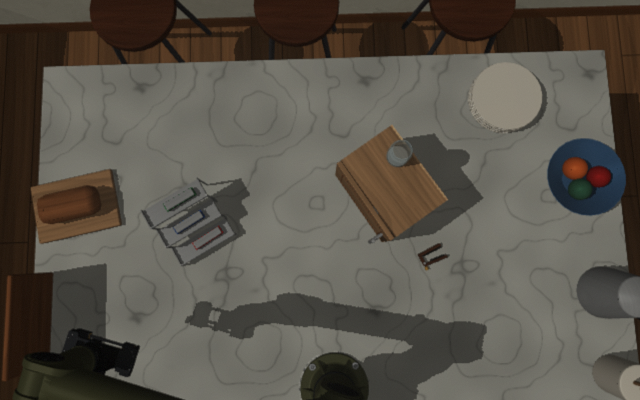

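The side view shows the cupboard at px (258–368, 195–300) with the jar at (337,215). In the top view the carcass corners are at about (391,126), (447,196), (388,241) and (337,163). The handle stub is at (375,239), so the hinge is at the (337,163) end. Next I fit the geometry from depth.

```bash
cat > fit.py <<'E'
from h import *
d=np.load("top0.npy"); C=cloud("top",d)
m=(abs(C[...,2]-0.22)<0.012)&(C[...,0]>0.4)&(C[...,1]<0.1)&(C[...,1]>-0.4)
mm=m.astype(np.uint8); n,l,s,c=cv2.connectedComponentsWithStats(mm); k=1+np.argmax(s[1:,4]); 
P=C[l==k]; print(len(P),np.median(P[:,2]))
r=cv2.minAreaRect((P[:,:2]*1000).astype(np.float32)); print(r, cv2.boxPoints(r))
for nm,ca in [("handle","top"),("jar","top")]: pass
m2=(C[...,2]>0.26)&(C[...,0]>0.5)&(C[...,1]<0.1)&(C[...,1]>-0.4); print("jar",C[m2].mean(0),m2.sum())
m3=(C[...,2]>0.05)&(C[...,2]<0.215)&(C[...,0]>0.4)&(C[...,1]<0.05)&(C[...,1]>-0.3)
for a,b in zip(*np.where(m3)):
    if a>225 and b<385: print(a,b,np.round(C[a,b],3))
m4=(C[...,2]>0.03)&(C[...,1]>0.2)&(C[...,0]>0.3)&(C[...,2]<0.16); print("rack ymin,xmin",C[m4].min(0),C[m4].max(0))
E
python3 fit.py
python3 - <<'E'
import cv2
im=cv2.imread('pics/top0.png')[115:265,320:470]; cv2.imwrite('pics/c1.png',cv2.resize(im,(600,600),interpolation=cv2.INTER_CUBIC))
E
```

```text
5936 0.2193690931102742
((639.6148071289062, -188.0570068359375), (280.6397399902344, 212.50576782226562), 33.41123580932617) [[ 463.97662  -176.62984 ]
 [ 580.99176  -354.0169  ]
 [ 815.253    -199.48418 ]
 [ 698.23785   -22.097107]]
jar [ 0.70939614 -0.20402908  0.29422853] 299
226 373 [ 0.515 -0.144  0.066]
226 374 [ 0.514 -0.145  0.089]
226 375 [ 0.513 -0.145  0.114]
226 376 [ 0.511 -0.146  0.136]
226 377 [ 0.51  -0.147  0.152]
226 378 [ 0.509 -0.147  0.183]
226 379 [ 0.508 -0.148  0.195]
226 381 [ 0.507 -0.152  0.215]
227 373 [ 0.513 -0.146  0.05 ]
227 374 [ 0.511 -0.146  0.08 ]
227 375 [ 0.51  -0.147  0.098]
227 376 [ 0.509 -0.148  0.119]
227 377 [ 0.508 -0.149  0.137]
227 378 [ 0.507 -0.15   0.158]
227 379 [ 0.505 -0.149  0.186]
227 380 [ 0.504 -0.15   0.206]
227 381 [ 0.504 -0.152  0.215]
228 374 [ 0.509 -0.148  0.056]
228 375 [ 0.508 -0.148  0.084]
228 376 [ 0.507 -0.15   0.101]
228 377 [ 0.506 -0.15   0.122]
228 378 [ 0.505 -0.151  0.143]
228 379 [ 0.503 -0.151  0.169]
228 380 [ 0.502 -0.152  0.186]
228 381 [ 0.501 -0.153  0.203]
228 384 [ 0.501 -0.161  0.21 ]
229 375 [ 0.5
[... 3184 characters left out ...]
372 [ 0.467 -0.125  0.204]
240 373 [ 0.467 -0.127  0.207]
240 374 [ 0.467 -0.131  0.204]
240 375 [ 0.466 -0.134  0.203]
240 383 [ 0.469 -0.174  0.069]
240 384 [ 0.468 -0.174  0.094]
241 368 [ 0.466 -0.122  0.108]
241 369 [ 0.466 -0.123  0.132]
241 370 [ 0.465 -0.122  0.165]
241 371 [ 0.464 -0.122  0.196]
241 372 [ 0.464 -0.124  0.209]
241 373 [ 0.464 -0.127  0.205]
241 374 [ 0.463 -0.13   0.207]
241 383 [ 0.466 -0.176  0.057]
241 384 [ 0.465 -0.176  0.077]
242 368 [ 0.463 -0.123  0.098]
242 369 [ 0.463 -0.123  0.13 ]
242 370 [ 0.462 -0.124  0.15 ]
242 372 [ 0.461 -0.125  0.203]
242 373 [ 0.461 -0.127  0.203]
rack ymin,xmin [0.30001767 0.31464093 0.03001146] [0.68371735 0.95135884 0.15995112]
```

View pics/c1.png

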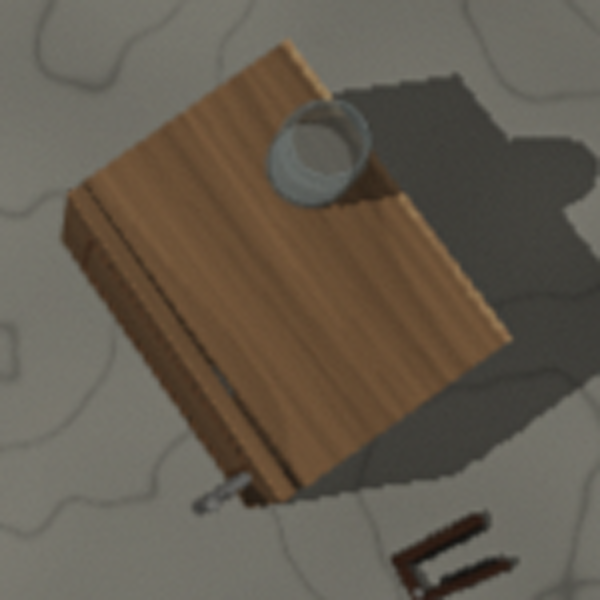

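```bash
cat >> h.py <<'E'
H=np.array([.7016,-.0286]); U0=np.array([-.834,-.551]); N0=np.array([-.551,.834])
def door(th,a,b):
    """point a along the door from hinge, b outwards from door mid-plane"""
    u=np.cos(th)*U0+np.sin(th)*N0; n=np.cos(th)*N0-np.sin(th)*U0
    return H+a*u+b*n
def inv(p,th):
    u=np.cos(th)*U0+np.sin(th)*N0; n=np.cos(th)*N0-np.sin(th)*U0
    d=np.array(p)[:2]-H; return d@u,d@n
def state():
    o=manip.get_obs(); R=q2R(o["tool_rot"]); return o,R
def plan(way,g=255):
    """way: list of (x,y,z,yaw_deg of tool y,rows)"""
    o,R=state(); p=np.array(o["ee_pos"]); yaw=np.degrees(np.arctan2(R[1,1],R[0,1])); out=[]
    for x,y,z,yw,k in way:
        t=np.array([x,y,z]); dp=(t-p)/k; dy=((yw-yaw+180)%360-180)/k
        for i in range(k):
            a=np.radians(yaw); Y=np.array([np.cos(a),np.sin(a),0]); Z=np.array([0,0,-1.]); X=np.cross(Y,Z)
            s=np.array([X@dp,Y@dp,Z@dp])/.1; tr=-dy/45
            r=np.round(np.r_[s,tr],3); out.append(" ".join(f"{v:g}" for v in r)+f" {g}")
            p=p+(X*r[0]+Y*r[1]+Z*r[2])*.1; yaw-=45*r[3]
    for i in range(0,len(out),12): print("; ".join(out[i:i+12]))
    print("end",np.round(p,4),round(yaw,2))
E
python3 - <<'E'
from h import *
A=door(0,.252,.0245); print(A)
plan([(.40,.40,.29,60,7),(A[0],A[1],.29,33.4,12)])
E
```

```text
[ 0.4779325 -0.147019 ]
-0.378 -0.214 -0.096 0.041 255; -0.385 -0.202 -0.096 0.041 255; -0.391 -0.19 -0.096 0.041 255; -0.397 -0.177 -0.096 0.041 255; -0.402 -0.164 -0.096 0.041 255; -0.407 -0.151 -0.096 0.041 255; -0.412 -0.138 -0.096 0.041 255; -0.284 -0.362 -0 0.049 255; -0.298 -0.351 -0 0.049 255; -0.311 -0.339 -0 0.049 255; -0.324 -0.327 -0 0.049 255; -0.336 -0.314 -0 0.049 255
-0.348 -0.301 -0 0.049 255; -0.36 -0.287 -0 0.049 255; -0.37 -0.273 -0 0.049 255; -0.381 -0.259 -0 0.049 255; -0.39 -0.244 -0 0.049 255; -0.399 -0.229 -0 0.049 255; -0.408 -0.213 -0 0.049 255
end [ 0.4779 -0.1468  0.2898] 33.51
```

Emit:
jog_arm(commands="-0.38 -0.21 -0.1 0.04 255; -0.38 -0.2 -0.1 0.04 255; -0.39 -0.19 -0.1 0.04 255; -0.4 -0.18 -0.1 0.04 255; -0.4 -0.16 -0.1 0.04 255; -0.41 -0.15 -0.1 0.04 255; -0.41 -0.14 -0.1 0.04 255; -0.28 -0.36 0 0.05 255; -0.3 -0.35 0 0.05 255; -0.31 -0.34 0 0.05 255; -0.32 -0.33 0 0.05 255; -0.34 -0.31 0 0.05 255")

```text
t: 2.55
ee_pos: [0.4338, 0.1722, 0.2928]
tool_rot: [0.0, 0.351, 0.937, 0.0]
ft_force: [0.7, -1.2, -0.2]
opening: 0.002
grasp_force: 0.0
```

```bash
python3 - <<'E'
from h import *
o,R=state();print(np.round(o["ee_pos"],4),o["t"],o["opening"])
A=door(0,.252,.0245)
plan([(A[0],A[1],.26,33.4,7)])
E
```

```text
[0.4338 0.1722 0.2928] 2.55 0.0021130905154375474
-0.347 -0.303 0.047 0.049 255; -0.358 -0.289 0.047 0.049 255; -0.369 -0.275 0.047 0.049 255; -0.38 -0.261 0.047 0.049 255; -0.389 -0.246 0.047 0.049 255; -0.399 -0.231 0.047 0.049 255; -0.407 -0.215 0.047 0.049 255
end [ 0.4778 -0.1471  0.2599] 33.52
```

Emit:
jog_arm(commands="-0.35 -0.3 0.05 0.05 255; -0.36 -0.29 0.05 0.05 255; -0.37 -0.27 0.05 0.05 255; -0.38 -0.26 0.05 0.05 255; -0.39 -0.25 0.05 0.05 255; -0.4 -0.23 0.05 0.05 255; -0.41 -0.21 0.05 0.05 255; 0 0 0 0 255; 0 0 0 0 255")

```text
t: 3.68
ee_pos: [0.4789, -0.1452, 0.2576]
tool_rot: [-0.0, 0.475, 0.88, 0.0]
ft_force: [-0.3, 0.3, -0.1]
opening: 0.006
grasp_force: 0.0
```

```bash
python3 - <<'E'
from h import *
A=door(0,.252,.0245)
plan([(A[0],A[1],.255,33.4,1),(A[0],A[1],.173,33.4,3)])
o,R=state(); print(o["ee_pos"],R.round(3).tolist())
im,d=manip.snapshot("wrist"); cv2.imwrite("pics/w1.png",im)
C=cloud("wrist",d)
m=(C[...,2]>.195)&(C[...,2]<.235)
P=C[m]; print(len(P), P.min(0),P.max(0))
np.save("w1.npy",C)
E
```

```text
-0.01 -0.018 0.026 -0.002 255; -0 -0 0.273 -0 255; -0 -0 0.273 -0 255; -0 -0 0.273 -0 255
end [ 0.4779 -0.147   0.1731] 33.39
[ 0.47886248 -0.1451546   0.25756171] [[-0.549, 0.836, 0.0], [0.836, 0.549, 0.001], [0.001, 0.0, -1.0]]
13677 [ 0.46141389 -0.2290707   0.19500922] [ 0.71790566 -0.02443212  0.22158117]
```

View pics/w1.png

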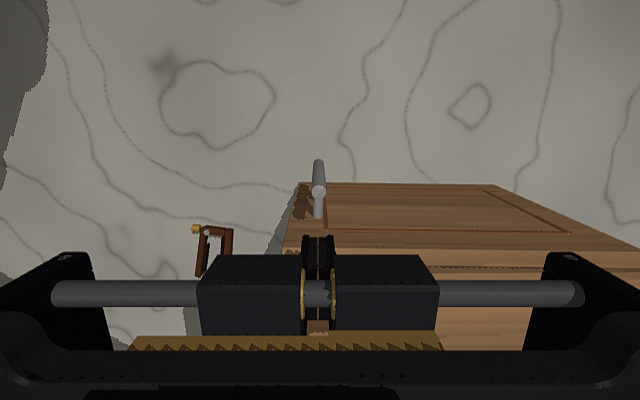

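The wrist view shows the bar top at px (318,190) straight ahead of the shut fingertips (about (320,250)), with the door's top edge just below it. I'll check the bar and door plane positions from this cloud.

```bash
python3 - <<'E'
from h import *
C=np.load("w1.npy"); P=C.reshape(-1,3)
b=P[(P[:,2]>.199)&(P[:,2]<.212)]
ab=np.array([inv(p,0) for p in b]); k=(ab[:,0]>.23)&(ab[:,0]<.275)&(ab[:,1]>.03); print("bar a,b",ab[k].min(0),ab[k].max(0),np.median(ab[k],0),k.sum())
f=P[(P[:,2]>.16)&(P[:,2]<.205)]; ab=np.array([inv(p,0) for p in f]); k=(ab[:,0]>.08)&(ab[:,0]<.22)&(abs(ab[:,1])<.03); print("face b by a",[(lo,np.round(np.median(ab[k&(ab[:,0]>lo)&(ab[:,0]<lo+.03),1]),4)) for lo in (.08,.12,.16,.19)])
t=P[(P[:,2]>.214)&(P[:,2]<.224)]; ab=np.array([inv(p,0) for p in t]); k=ab[:,1]>-.05; print("top",np.percentile(ab[k],[0.5,99.5],axis=0), np.median(t[:,2]))
E
```

```text
bar a,b [0.24283674 0.0433579 ] [0.25433609 0.05464501] [0.24899108 0.04939488] 204
face b by a [(0.08, np.float64(0.0062)), (0.12, np.float64(0.0068)), (0.16, np.float64(0.0074)), (0.19, np.float64(0.0078))]
top [[ 0.00141051 -0.0497151 ]
 [ 0.27407395  0.00848337]] 0.21874814169610757
```

Emit:
jog_arm(commands="0 -0.02 0.03 0 255; 0 0 0.27 0 255; 0 0 0.27 0 255; 0 0 0.27 0 255; 0 0 0 0 255")

```text
t: 4.35
ee_pos: [0.4756, -0.1457, 0.1719]
tool_rot: [-0.002, 0.474, 0.88, -0.001]
ft_force: [-0.3, 0.3, 0.8]
opening: 0.005
grasp_force: 0.0
```

```bash
python3 - <<'E'
from h import *
o,R=state(); print(inv(o["ee_pos"],0),o["ee_pos"],o["ft_force"])
w=[]
for th in (0.03,.06,.09,.12,.15):
    p=door(th,.252,.0265+.002); w.append((p[0],p[1],.173,33.4-np.degrees(th),1))
plan(w)
E
```

```text
(np.float64(0.2529493224005329), np.float64(0.026860664868938754)) [ 0.47564956 -0.14567197  0.17186732] [-0.28171152  0.33116148  0.84675567]
0.092 0.021 -0.011 0.037 255; 0.075 0.01 -0 0.039 255; 0.075 0.009 -0 0.038 255; 0.076 0.01 -0 0.038 255; 0.075 0.01 -0 0.038 255
end [ 0.4611 -0.1087  0.173 ] 24.81
```

Emit:
jog_arm(commands="0.09 0.02 0 0.04 255; 0.075 0.01 0 0.04 255; 0.075 0.01 0 0.04 255; 0.075 0.01 0 0.04 255; 0.075 0.01 0 0.04 255")

```text
t: 4.97
ee_pos: [0.4636, -0.1098, 0.175]
tool_rot: [0.001, 0.543, 0.84, 0.0]
ft_force: [0.0, -0.1, -0.9]
opening: 0.004
grasp_force: 0.3
```

```bash
cat >> h.py <<'E'
from scipy.optimize import brentq
def ang(p,b): return brentq(lambda t: inv(p,t)[1]-b,-.3,1.8)
E
python3 - <<'E'
from h import *
o,R=state(); p=o["ee_pos"]; th=ang(p,.032); print("theta",th,inv(p,th),o["ft_force"],p)
im,d=manip.snapshot("wrist"); cv2.imwrite("pics/w2.png",im)
C=cloud("wrist",d);P=C.reshape(-1,3)
# door top free corner/ bar
f=P[(P[:,2]>.09)&(P[:,2]<.19)]; r=np.linalg.norm(f[:,:2]-H,axis=1); f=f[(r<.22)&(r>.06)]
ph=np.array([np.arctan2(*( (q[:2]-H)@np.c_[N0,U0] )) for q in f]); print("face ang pct",np.percentile(ph-.0075/np.linalg.norm(f[:,:2]-H,axis=1),[5,25,50,75,95]))
w=[]
for t in (.15,.17,.19,.21):
    q=door(t,.252,.032); w.append((q[0],q[1],.173,33.4-np.degrees(t),1))
plan(w)
E
```

```text
theta 0.1272601358811495 (np.float64(0.24931420343058858), np.float64(0.03200000000000241)) [ 0.01390992 -0.12376921 -0.91026903] [ 0.46361567 -0.10983015  0.17504578]
face ang pct [0.11131138 0.12037888 0.1248257  0.12798741 0.13102597]
0.044 -0.022 0.019 -0.012 255; 0.051 0.007 0 0.025 255; 0.05 0.007 0 0.026 255; 0.05 0.006 0 0.025 255
end [ 0.4554 -0.0909  0.173 ] 21.39
```

Emit:
jog_arm(commands="0.04 0 0.02 0 255; 0.05 0.005 0 0.02 255; 0 0 0 0 255")

```text
t: 5.4
ee_pos: [0.4598, -0.1011, 0.1717]
tool_rot: [-0.0, 0.549, 0.836, 0.0]
ft_force: [0.4, 0.7, 0.3]
opening: 0.011
grasp_force: 0.0
```

Emit:
jog_arm(commands="0.04 0.005 0 0.02 255; 0 0 0 0 255")

```text
t: 5.65
ee_pos: [0.4585, -0.0974, 0.1715]
tool_rot: [-0.0, 0.556, 0.831, 0.0]
ft_force: [0.2, 0.5, -0.7]
opening: 0.007
grasp_force: 0.1
```

Emit:
jog_arm(commands="0.04 0.005 0 0.02 255; 0 0 0 0 255")

```text
t: 5.9
ee_pos: [0.4574, -0.0934, 0.1715]
tool_rot: [-0.0, 0.562, 0.827, 0.0]
ft_force: [-0.6, -0.1, 0.3]
opening: 0.002
grasp_force: 0.0
```

Emit:
jog_arm(commands="0.04 0.005 0 0.02 255; 0 0 0 0 255")

```text
t: 6.15
ee_pos: [0.4568, -0.0917, 0.1716]
tool_rot: [0.001, 0.569, 0.822, -0.001]
ft_force: [0.8, -4.7, -0.9]
opening: 0.004
grasp_force: 2.0
```

Emit:
jog_arm(commands="0.02 0 0 0 255; 0 0 0 0 255")

```text
t: 6.4
ee_pos: [0.4567, -0.0913, 0.1717]
tool_rot: [0.002, 0.57, 0.822, -0.001]
ft_force: [3.9, -8.1, -2.3]
opening: 0.007
grasp_force: 3.8
```

```bash
python3 - <<'E'
from h import *
o,R=state(); p=o["ee_pos"]; th=ang(p,.032); print("theta",th,inv(p,th),o["ft_force"],p)
print("a_hook if gap 42:", .042/th)
E
```

```text
theta 0.20611985234764818 (np.float64(0.2506454174481237), np.float64(0.03200000000000338)) [ 3.88335724 -8.05985568 -2.29317083] [ 0.45671824 -0.09132094  0.17165646]
a_hook if gap 42: 0.20376494317083776
```

Emit:
jog_arm(commands="-0.06 0 0 0 255; 0 0 -0.3 0 255; 0 0 -0.4 0 255; 0 0 -0.4 0 255; 0 0 0 0 255")

```text
t: 7.02
ee_pos: [0.4596, -0.0933, 0.2846]
tool_rot: [0.002, 0.569, 0.823, 0.002]
ft_force: [0.6, 0.4, -0.6]
opening: 0.002
grasp_force: 0.0
```

```bash
python3 - <<'E'
from h import *
o,R=state(); K,e,Rc,m=cam("wrist"); p=np.array(o["ee_pos"])
print("tcp",p,"eye in tool",R.T@(e-p),"look in tool",R.T@-Rc[:,2])
im,d=manip.snapshot("wrist"); cv2.imwrite("pics/w3.png",im)
for a in (.16,.2,.23): print(a,proj("wrist",np.r_[door(.2,a,-.03),.189]))
for t in("hook","door"):
  for q in manip.search_frame(t,"wrist")[:2]: print(t,q["score"],q["pixel"])
im,d=manip.snapshot("top"); cv2.imwrite("pics/t1.png",cv2.resize(im[115:265,300:450],(600,600),interpolation=cv2.INTER_CUBIC))
C=cloud("top",d).reshape(-1,3); 
for t in("hook","door"):
  for q in manip.search_frame(t,"top")[:2]: print(t,q["score"],q["pixel"],)
E
```

```text
tcp [ 0.45958625 -0.09333659  0.28455361] eye in tool [ 0.08356139  0.00028275 -0.16186662] look in tool [-3.03534798e-01 -7.35532388e-04  9.52820070e-01]
0.16 [[411.05970651 261.0253328 ]]
0.2 [[369.74114981 261.86940322]]
0.23 [[338.79226642 262.5016382 ]]
hook 0.41 [223.1, 426.3]
door 0.77 [220.8, 426.5]
door 0.78 [186.6, 346.9]
```

View pics/w3.png

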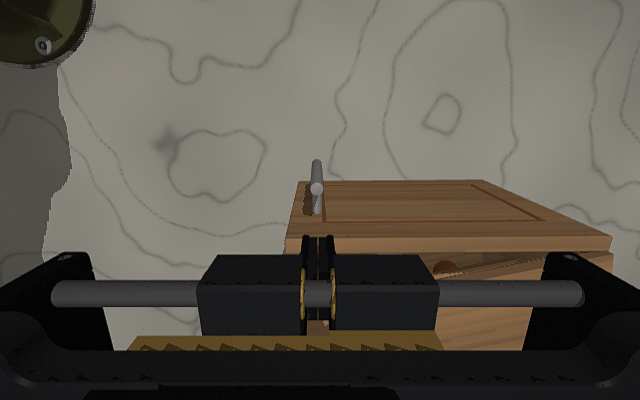

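The wrist view shows the gap (a dark wedge starting near px (440,265)), but the gripper hides the hook zone. I'll shift the tool inwards so the camera looks down the gap.

Emit:
jog_arm(commands="-0.4 0.1 0 0 255; -0.4 0.1 0 0 255; 0 0 0 0 255")

```text
t: 7.7
ee_pos: [0.5049, -0.1641, 0.2804]
tool_rot: [-0.0, 0.571, 0.821, -0.002]
ft_force: [0.1, -0.9, -0.6]
opening: 0.006
grasp_force: 0.0
```

```bash
python3 - <<'E'
from h import *
im,d=manip.snapshot("wrist"); C=cloud("wrist",d); np.save("w4.npy",C)
for a in (.16,.2,.23): print(a,proj("wrist",np.r_[door(.2,a,-.03),.189]).round())
cv2.imwrite("pics/w4.png",im[60:260])
x0=250; cv2.imwrite("pics/w4.png",cv2.resize(im[90:270,280:520],(800,600),interpolation=cv2.INTER_CUBIC))
for q in manip.masks_of("hook","wrist")[:2]:
  P=C[q["mask"]]; print("hook",q["score"],q["pixel"],np.round(np.median(P,0),3),[np.round(inv(np.median(P,0),.2),3)])
  P=P[abs(P[:,2]-.187)<.008]; print(len(P))
  if len(P): ab=np.array([inv(x,.2) for x in P]); print(np.percentile(ab,[5,50,95],axis=0))
P=C.reshape(-1,3); ab=np.array([inv(x,.2) for x in P]); k=(abs(P[:,2]-.188)<.005)&(ab[:,1]<-.012)&(ab[:,1]>-.06)&(ab[:,0]>.1)&(ab[:,0]<.27)
print(k.sum(),np.percentile(ab[k],[5,25,50,75,95],axis=0) if k.any() else 0)
E
```

```text
0.16 [[400. 180.]]
0.2 [[355. 181.]]
0.23 [[320. 182.]]
hook 0.58 [183.7, 375.9] [ 0.548 -0.128  0.189] [array([ 0.18 , -0.035])]
1033
[[ 0.1697689  -0.05262803]
 [ 0.18013815 -0.03517001]
 [ 0.18971636 -0.01868921]]
hook 0.57 [201.5, 461.9] [ 0.629 -0.112  0.219] [array([ 0.098, -0.05 ])]
2145
[[ 0.00736198 -0.05531232]
 [ 0.17696562 -0.01999993]
 [ 0.25806736  0.0103012 ]]
1072 [[ 0.16934824 -0.0526862 ]
 [ 0.17413646 -0.04487516]
 [ 0.17991291 -0.03494699]
 [ 0.18558134 -0.0256766 ]
 [ 0.18990445 -0.01815524]]
```

View pics/w4.png

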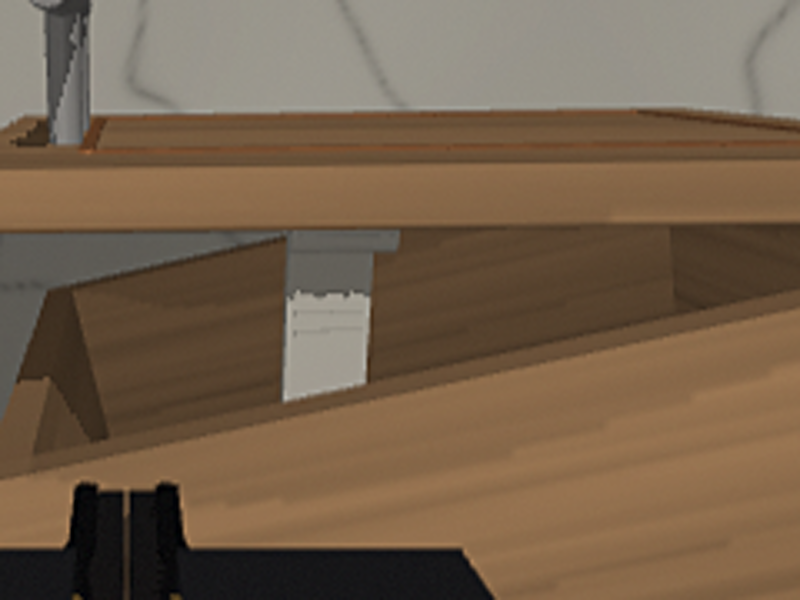

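The crop shows the hook arm clearly: a white strip at crop x≈285–370, y≈290–400, i.e. a≈0.180 m from the hinge. Its base is at the door face (crop y≈240). Next I measure the gap edges there.

```bash
python3 - <<'E'
from h import *
C=np.load("w4.npy"); P=C.reshape(-1,3); ab=np.array([inv(x,0) for x in P])
for a0 in (.12,.15,.18,.21,.24):
    k=(P[:,2]>.213)&(P[:,2]<.225)&(abs(ab[:,0]-a0)<.006)&(ab[:,1]>-.06)&(ab[:,1]<.09)
    b=np.sort(ab[k,1]); g=np.diff(b); i=np.argmax(g); print(a0,"door",b[-1].round(4),b[i+1].round(4),"cup",b[i].round(4), "z",P[k,2][ab[k,1]>b[i]+.001].mean().round(4))
o,R=state()
c=door(.2,.18,0); print("now",inv(o["ee_pos"],.2),inv(o["ee_pos"],0),o["t"])
E
```

```text
0.12 door 0.0339 0.017 cup -0.0098 z 0.2175
0.15 door 0.0405 0.0236 cup -0.0099 z 0.2174
0.18 door 0.047 0.03 cup -0.0101 z 0.2176
0.21 door 0.0535 0.0368 cup -0.0104 z 0.2176
0.24 door 0.0599 0.0427 cup -0.0103 z 0.2176
now (np.float64(0.23240864144540416), np.float64(-0.04899174696159463)) (np.float64(0.23750909946547039), np.float64(-0.0018427045201663385)) 7.8
```

```bash
python3 - <<'E'
from h import *
q=door(.214,.180,-.027); print(q)
plan([(q[0],q[1],.275,21.2,2),(q[0],q[1],.235,21.2,1)])
E
```

```text
[ 0.54359695 -0.11880038]
0.129 0.258 0.028 -0.006 255; 0.128 0.259 0.028 -0.006 255; -0.001 -0 0.4 -0 255
end [ 0.5436 -0.1188  0.235 ] 21.18
```

Emit:
jog_arm(commands="0.13 0.26 0.03 -0.005 255; 0.13 0.26 0.03 -0.005 255; 0 0 0.4 0 255; 0 0 0 0 255; 0 0 0 0 255")

```text
t: 8.43
ee_pos: [0.5443, -0.1185, 0.2367]
tool_rot: [0.0, 0.565, 0.825, 0.001]
ft_force: [0.4, 0.3, 0.3]
opening: 0.008
grasp_force: 0.0
```

```bash
python3 - <<'E'
from h import *
o,R=state(); print(inv(o["ee_pos"],.214),o["ee_pos"],R.round(3)[:,2])
q=door(.214,.180,-.027)
plan([(q[0],q[1],.194,21.2,1)])
im,d=manip.snapshot("wrist"); C=cloud("wrist",d); cv2.imwrite("pics/w5.png",im[150:370,180:460])
E
```

```text
(np.float64(0.17910576945689136), np.float64(-0.026928827765942367)) [ 0.54427202 -0.11848672  0.23670219] [ 0.001  0.001 -1.   ]
-0 -0.007 0.427 -0.001 255
end [ 0.5436 -0.1187  0.194 ] 21.19
```

View pics/w5.png

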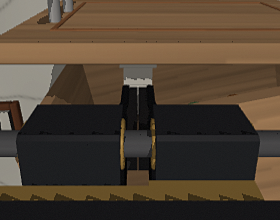

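The fingertips, at crop (138,90), sit directly above the white hook in the gap, so I can descend.

Emit:
jog_arm(commands="0 -0.005 0.2 0 255; 0 0 0.2 0 255; 0 0 0 0 255")

```text
t: 8.85
ee_pos: [0.5445, -0.1208, 0.1964]
tool_rot: [0.002, 0.566, 0.824, -0.0]
ft_force: [2.5, -2.8, -3.0]
opening: 0.004
grasp_force: 2.2
```

Emit:
jog_arm(commands="0 0 0.03 0 255; 0 0 0 0 255")

```text
t: 9.1
ee_pos: [0.5449, -0.1207, 0.1943]
tool_rot: [0.002, 0.566, 0.824, 0.0]
ft_force: [1.0, -4.6, 2.6]
opening: 0.006
grasp_force: 2.8
```

Emit:
jog_arm(commands="0 0 0.03 0 255; 0 0 0 0 255")

```text
t: 9.35
ee_pos: [0.5452, -0.1206, 0.1914]
tool_rot: [0.002, 0.566, 0.824, 0.0]
ft_force: [1.5, -5.2, 2.1]
opening: 0.004
grasp_force: 2.8
```

The finger is pushing lightly on the door or catch base, about 5 N inward. I'll shift inwards to relieve it before pressing.

Emit:
jog_arm(commands="-0.04 0 0 0 255; 0 0 0 0 255")

```text
t: 9.6
ee_pos: [0.545, -0.1218, 0.1895]
tool_rot: [-0.001, 0.565, 0.825, 0.0]
ft_force: [0.2, -0.6, 0.4]
opening: 0.005
grasp_force: 0.0
```

```bash
python3 - <<'E'
from h import *
o,R=state(); print(inv(o["ee_pos"],.214),inv(o["ee_pos"],0),o["ee_pos"],o["ft_force"],R.T@o["ft_force"])
E
```

```text
(np.float64(0.1795745922651834), np.float64(-0.0302615876840789)) (np.float64(0.1819050255220976), np.float64(0.008565019916677232)) [ 0.5450399  -0.12176498  0.18953537] [ 0.18075119 -0.59610234  0.4133742 ] [-0.62043061 -0.04658394 -0.41446715]
```

Emit:
jog_arm(commands="0 0 0.03 0 255; 0 0 0 0 255")

```text
t: 9.85
ee_pos: [0.5458, -0.1228, 0.1887]
tool_rot: [0.0, 0.565, 0.825, 0.001]
ft_force: [-3.2, -0.6, 12.0]
opening: 0.005
grasp_force: 5.8
```

Emit:
jog_arm(commands="0 0 0.02 0 255; 0 0 0 0 255")

```text
t: 10.1
ee_pos: [0.5463, -0.1236, 0.1884]
tool_rot: [0.001, 0.566, 0.825, 0.001]
ft_force: [-4.8, -1.2, 19.2]
opening: 0.006
grasp_force: 10.7
```

Emit:
jog_arm(commands="0 0 0.02 0 255; 0 0 0 0 255")

```text
t: 10.35
ee_pos: [0.547, -0.1245, 0.188]
tool_rot: [0.002, 0.566, 0.825, 0.001]
ft_force: [-7.0, -2.5, 26.2]
opening: 0.003
grasp_force: 16.0
```

The contact is stiff, so it's likely the catch base or very close to the pivot. I'll lift off and check the fingertip thickness from the wrist depth.

Emit:
jog_arm(commands="0 0 -0.1 0 255; 0 0 0 0 255")

```text
t: 10.6
ee_pos: [0.5457, -0.1221, 0.193]
tool_rot: [0.0, 0.565, 0.825, 0.001]
ft_force: [0.7, -0.4, 0.4]
opening: 0.0
grasp_force: 0.4
```

```bash
python3 - <<'E'
from h import *
o,R=state(); p=np.array(o["ee_pos"]); print(inv(p,.214),inv(p,0),p,R.T@o["ft_force"])
im,d=manip.snapshot("wrist"); C=cloud("wrist",d); T=(C.reshape(-1,3)-p)@R
for z0 in (-.06,-.05,-.04,-.03,-.02,-.012,-.004,.003):
    k=(abs(T[:,2]-z0)<.004)&(abs(T[:,1])<.03)&(abs(T[:,0])<.018)
    if k.sum(): print(z0,k.sum(),T[k].min(0).round(4),T[k].max(0).round(4))
P=C.reshape(-1,3); ab=np.array([inv(x,.0) for x in P])
for a0 in (.12,.15,.21,.24):
    k=(P[:,2]>.213)&(P[:,2]<.225)&(abs(ab[:,0]-a0)<.006)&(ab[:,1]>-.0)&(ab[:,1]<.09)
    b=np.sort(ab[k,1]); print(a0,b[[0,-1]].round(4) if len(b) else 0)
ab2=np.array([inv(x,.214) for x in P])
k=(P[:,2]>.175)&(P[:,2]<.205)&(abs(ab2[:,0]-.18)<.016)&(ab2[:,1]<-.004)&(ab2[:,1]>-.02)
for q in sorted(np.c_[ab2[k],P[k,2]].round(4).tolist(),key=lambda r:r[1])[::max(1,k.sum()//25)]: print(q)
E
```

```text
(np.float64(0.17910971755891322), np.float64(-0.030826200956439585)) (np.float64(0.18157066207075329), np.float64(0.007914560292825954)) [ 0.5456777  -0.12212353  0.19302205] [-0.62017509  0.53008887 -0.37031702]
-0.06 45 [-0.0104 -0.0051 -0.064 ] [ 0.0079  0.005  -0.0562]
-0.05 308 [-0.0099 -0.0052 -0.054 ] [ 0.0115  0.005  -0.0461]
-0.04 250 [ 0.0083 -0.007  -0.0439] [ 0.0116  0.0068 -0.036 ]
-0.03 214 [ 0.0066 -0.0074 -0.034 ] [ 0.0117  0.0073 -0.026 ]
-0.02 265 [ 0.002  -0.0093 -0.024 ] [ 0.0116  0.009  -0.016 ]
-0.012 300 [ 0.0087 -0.0127 -0.0159] [ 0.0141  0.013  -0.008 ]
-0.004 57 [ 0.009  -0.0084 -0.0079] [ 0.0109  0.0075 -0.0038]
0.003 19 [-0.002  -0.0104  0.0041] [0.0052 0.0107 0.0061]
0.12 [0.0141 0.0314]
0.15 [0.0196 0.0374]
0.21 [0.0331 0.0503]
0.24 [0.0393 0.0563]
[0.1739, -0.02, 0.2008]
[0.1874, -0.0199, 0.2022]
[0.1705, -0.0198, 0.2024]
[0.1723, -0.0198, 0.2037]
[0.1857, -0.0197, 0.2039]
[0.1863, -0.0195, 0.2019]
[0.1717, -0.0195, 0.203]
[0.1795, -0.019, 0.2015]
[0.1801, -0.0187, 0.2023]
[0.1891, -0.0185, 0.2027]
[0.1666, -0.0185, 0.2025]
[0.1717, -0.0184, 0.2029]
[0.1834, -0.0183, 0.203]
[0.1907, -0.0182, 0.2033]
[0.1734, -0.0182, 0.2033]
[0.1873, -0.018, 0.2036]
[0.1773, -0.018, 0.2038]
[0.1661, -0.0178, 0.2027]
[0.1745, -0.0176, 0.2033]
[0.1873, -0.0175, 0.2035]
[0.1862, -0.0174, 0.2037]
[0.1667, -0.0174, 0.2036]
[0.1695, -0.0173, 0.2039]
[0.1878, -0.0172, 0.2041]
[0.1773, -0.0172, 0.2041]
[0.1712, -0.0171, 0.2044]
```

The depth shows a fingertip half-thickness of about 11.7 mm, and the catch base top is at z≈0.203. The door had also crept inwards, so I was pressing almost at the pivot. I'll nudge the door back against the catch, then move inwards to get a longer lever.

Emit:
jog_arm(commands="0.03 0 0 0 255; 0.03 0 0 0 255; 0 0 0 0 255")

```text
t: 11.02
ee_pos: [0.5443, -0.1206, 0.1921]
tool_rot: [0.003, 0.566, 0.824, -0.002]
ft_force: [5.7, -7.9, -3.5]
opening: 0.005
grasp_force: 4.9
```

Emit:
jog_arm(commands="-0.05 0 0 0 255; -0.05 0 0 0 255; 0 0 0 0 255")

```text
t: 11.4
ee_pos: [0.5464, -0.1262, 0.1921]
tool_rot: [-0.001, 0.566, 0.825, -0.0]
ft_force: [-0.2, 0.1, -0.2]
opening: 0.007
grasp_force: 0.0
```

```bash
python3 - <<'E'
from h import *
o,R=state(); p=np.array(o["ee_pos"]); print(inv(p,0),p,R.T@o["ft_force"])
im,d=manip.snapshot("wrist"); C=cloud("wrist",d)
P=C.reshape(-1,3); ab=np.array([inv(x,.0) for x in P])
for a0 in (.12,.15,.21,.24):
    k=(P[:,2]>.213)&(P[:,2]<.225)&(abs(ab[:,0]-a0)<.006)&(ab[:,1]>-.0)&(ab[:,1]<.09)
    b=np.sort(ab[k,1]); print(a0,b[[0,-1]].round(4) if len(b) else 0)
E
```

```text
(np.float64(0.18323934841454323), np.float64(0.004134002835031649)) [ 0.54636969 -0.1261994   0.19209973] [ 0.12388142 -0.1523575   0.19911457]
0.12 [0.0148 0.0322]
0.15 [0.0216 0.0386]
0.21 [0.0346 0.052 ]
0.24 [0.0409 0.0586]
```

Emit:
jog_arm(commands="0 0 0.03 0 255; 0 0 0.02 0 255; 0 0 0 0 255")

```text
t: 11.82
ee_pos: [0.5472, -0.1265, 0.1886]
tool_rot: [0.001, 0.565, 0.825, 0.0]
ft_force: [-0.9, -0.9, 5.9]
opening: 0.008
grasp_force: 3.1
```

Emit:
jog_arm(commands="0 0 0.02 0 255; 0 0 0 0 255")

```text
t: 12.08
ee_pos: [0.5477, -0.127, 0.1876]
tool_rot: [0.001, 0.566, 0.825, 0.001]
ft_force: [-1.5, -1.4, 10.6]
opening: 0.006
grasp_force: 5.1
```

Emit:
jog_arm(commands="0 0 0.02 0 255; 0 0 0 0 255")

```text
t: 12.32
ee_pos: [0.5482, -0.1276, 0.1868]
tool_rot: [0.002, 0.566, 0.825, 0.001]
ft_force: [-2.3, -0.6, 14.7]
opening: 0.006
grasp_force: 7.3
```

Emit:
jog_arm(commands="0.02 0 0.02 0 255; 0.03 0 0 0 255; 0 0 0 0 255")

```text
t: 12.7
ee_pos: [0.5465, -0.1239, 0.1859]
tool_rot: [0.003, 0.566, 0.824, 0.001]
ft_force: [-4.6, -2.2, 20.5]
opening: 0.006
grasp_force: 10.0
```

Emit:
jog_arm(commands="0.03 0 0 0.01 255; 0.02 0 0 0.01 255; 0 0 0 0 255")

```text
t: 13.08
ee_pos: [0.5442, -0.1197, 0.1858]
tool_rot: [0.002, 0.573, 0.82, 0.0]
ft_force: [-5.6, -2.7, 21.2]
opening: 0.005
grasp_force: 10.3
```

```bash
cat > st.py <<'E'
from h import *
o,R=state(); p=np.array(o["ee_pos"]); print(inv(p,0),p,R.T@o["ft_force"],"yaw",np.degrees(np.arctan2(R[1,1],R[0,1])))
im,d=manip.snapshot("wrist"); C=cloud("wrist",d)
P=C.reshape(-1,3); ab=np.array([inv(x,.0) for x in P])
for a0 in (.12,.15,.21,.24):
    k=(P[:,2]>.213)&(P[:,2]<.225)&(abs(ab[:,0]-a0)<.006)&(ab[:,1]>-.0)&(ab[:,1]<.15)
    b=np.sort(ab[k,1]); print(a0,b[[0,-1]].round(4) if len(b) else 0)
E
python3 st.py
```

```text
(np.float64(0.181429421665585), np.float64(0.010771857492401704)) [ 0.5442199  -0.11966065  0.18583055] [ -0.69929258  -6.07337098 -21.26502179] yaw 20.143706185353
0.12 [0.0165 0.034 ]
0.15 [0.0236 0.0413]
0.21 [0.0378 0.0552]
0.24 [0.0451 0.0625]
```

Emit:
jog_arm(commands="0.04 0 0 0.02 255; 0 0 0 0 255")

```text
t: 13.38
ee_pos: [0.5424, -0.116, 0.1857]
tool_rot: [0.002, 0.579, 0.815, 0.0]
ft_force: [-7.1, -3.0, 21.9]
opening: 0.003
grasp_force: 10.6
```

Emit:
jog_arm(commands="0.03 0 0 0.02 255; 0 0 0 0 255")

```text
t: 13.62
ee_pos: [0.5411, -0.1134, 0.1857]
tool_rot: [0.002, 0.586, 0.811, -0.0]
ft_force: [-8.1, -3.9, 22.3]
opening: 0.006
grasp_force: 10.8
```

```bash
python3 st.py
```

```text
(np.float64(0.18055147016344586), np.float64(0.017715841848162446)) [ 0.54112336 -0.11338032  0.18568706] [ -1.2218904   -8.90287341 -22.30267373] yaw 18.322037447257816
0.12 [0.0212 0.0391]
0.15 [0.029  0.0475]
0.21 [0.0458 0.0638]
0.24 [0.0541 0.0721]
```

The door has cleared the catch (gap about 48 mm, no pull force). I'll keep pushing along the arc with the hook still down.

Emit:
jog_arm(commands="0.05 -0.02 0 0.035 255; 0.05 -0.01 0 0.035 255; 0.05 0 0 0.035 255; 0.05 0 0 0.035 255; 0 0 0 0 255")

```text
t: 14.3
ee_pos: [0.5327, -0.0939, 0.1856]
tool_rot: [0.001, 0.629, 0.778, 0.001]
ft_force: [-8.6, -2.7, 24.2]
opening: 0.005
grasp_force: 11.2
```

```bash
python3 st.py
```

```text
(np.float64(0.1768438530754351), np.float64(0.038606090238196306)) [ 0.53269789 -0.09389853  0.1856351 ] [ -0.88324467  -8.92265044 -24.1999859 ] yaw 12.070233977325099
0.12 [0.0363 0.0559]
0.15 [0.048  0.0678]
0.21 [0.0719 0.0924]
0.24 [0.084  0.1045]
```

Emit:
jog_arm(commands="0.05 -0.02 0 0.035 255; 0.05 -0.01 0 0.035 255; 0.05 0 0 0.035 255; 0.05 0 0 0.035 255; 0.05 0 0 0.035 255; 0.05 0 0 0.035 255; 0.05 0 0 0.035 255; 0 0 0 0 255")

```text
t: 15.35
ee_pos: [0.5239, -0.0587, 0.1853]
tool_rot: [-0.001, 0.7, 0.714, -0.0]
ft_force: [-12.6, -1.8, 26.9]
opening: 0.007
grasp_force: 12.5
```

```bash
python3 st.py
```

```text
(np.float64(0.1648043893915057), np.float64(0.07277322743356597)) [ 0.52390529 -0.05873975  0.18528948] [ -1.50369076 -12.71531879 -26.88199654] yaw 1.0824619754445928
0.12 [0.064  0.0887]
0.15 [0.0772 0.1084]
0.21 [0.1229 0.148 ]
0.24 [0.1423 0.1443]
```

The door is at about 0.57 rad. Next I lift off the hook, move towards the free edge clear of it, and push the bare door face.

Emit:
jog_arm(commands="-0.02 0 -0.1 0 255; -0.03 0 -0.2 0 255; 0 0 -0.15 0 255; 0 -0.3 0 0 255; 0 -0.25 0 0 255; 0 0 0.2 0 255; 0 0 0.25 0 255; 0 0 0 0 255")

```text
t: 16.4
ee_pos: [0.4686, -0.0638, 0.1802]
tool_rot: [-0.001, 0.7, 0.714, -0.001]
ft_force: [0.1, 0.2, -0.9]
opening: 0.005
grasp_force: 0.0
```

```bash
python3 - <<'E'
from h import *
o,R=state(); p=np.array(o["ee_pos"]); print(inv(p,.577),p,R.T@o["ft_force"])
w=[]
for t in np.arange(.58,1.50,.04):
    q=door(t,.235,-.0192); w.append((q[0],q[1],.19,33.4-np.degrees(t),1))
plan(w); print(w[-1])
E
python3 st.py
```

```text
(np.float64(0.23315189221501886), np.float64(-0.033634147113770496)) [ 0.4685854  -0.0638431   0.18016655] [0.15009142 0.06767908 0.94694871]
0.152 -0.015 -0.098 0.021 255; 0.094 -0.006 -0 0.051 255; 0.094 -0.006 -0 0.051 255; 0.094 -0.006 -0 0.051 255; 0.094 -0.006 -0 0.051 255; 0.094 -0.006 -0 0.051 255; 0.094 -0.005 -0 0.051 255; 0.094 -0.006 -0 0.051 255; 0.094 -0.006 -0 0.051 255; 0.095 -0.006 -0 0.05 255; 0.094 -0.006 -0 0.051 255; 0.094 -0.006 -0 0.051 255
0.094 -0.006 -0 0.051 255; 0.094 -0.006 -0 0.051 255; 0.094 -0.005 -0 0.051 255; 0.094 -0.006 -0 0.051 255; 0.094 -0.006 -0 0.051 255; 0.094 -0.006 -0 0.051 255; 0.094 -0.006 -0 0.051 255; 0.094 -0.006 -0 0.051 255; 0.094 -0.006 -0 0.051 255; 0.095 -0.006 -0 0.051 255; 0.094 -0.006 -0 0.051 255
end [0.5365 0.1396 0.19  ] -50.27
(np.float64(0.5364935083017424), np.float64(0.13958626864453944), 0.19, np.float64(-50.25183808910024), 1)
(np.float64(0.2137531236409912), np.float64(0.098998297102696)) [ 0.4685854  -0.0638431   0.18016655] [0.15009142 0.06767908 0.94694871] yaw 1.1190054215541754
0.12 [0.0671 0.0923]
0.15 [0.0877 0.1128]
0.21 [0.1036 0.15  ]
0.24 0
```

Emit:
jog_arm(commands="0.1 -0.01 -0.1 0.02 255; 0.1 -0.01 0 0.05 255; 0.1 -0.01 0 0.05 255; 0.1 -0.005 0 0.05 255; 0.09 -0.005 0 0.05 255; 0.09 -0.005 0 0.05 255; 0.09 -0.005 0 0.05 255; 0.09 -0.005 0 0.05 255; 0.09 -0.005 0 0.05 255; 0.09 -0.005 0 0.05 255; 0.09 -0.005 0 0.05 255; 0.09 -0.005 0 0.05 255")

```text
t: 17.95
ee_pos: [0.4819, 0.0466, 0.1928]
tool_rot: [0.0, 0.842, 0.54, 0.0]
ft_force: [-1.1, -0.3, 0.2]
opening: 0.006
grasp_force: 0.4
```

```bash
python3 - <<'E'
from h import *
o,R=state(); p=np.array(o["ee_pos"]); th=ang(p,-.0192); print(th,inv(p,th),p,R.T@o["ft_force"])
w=[]
for t in np.arange(th+.04,1.50,.04):
    q=door(t,.235,-.0192); w.append((q[0],q[1],.19,33.4-np.degrees(t),1))
plan(w)
E
```

```text
0.9966806990141364 (np.float64(0.23129753111020712), np.float64(-0.01920000000000006)) [0.48193904 0.04664426 0.19280146] [-0.73857372 -0.8900071  -0.22827405]
0.094 -0.042 0.028 0.031 255; 0.094 -0.006 0 0.051 255; 0.094 -0.006 0 0.051 255; 0.094 -0.006 0 0.051 255; 0.094 -0.006 0 0.05 255; 0.094 -0.006 0 0.051 255; 0.094 -0.006 0 0.051 255; 0.094 -0.006 0 0.051 255; 0.094 -0.005 0 0.051 255; 0.094 -0.006 0 0.051 255; 0.094 -0.006 0 0.051 255; 0.094 -0.006 0 0.051 255
end [0.5393 0.1423 0.19  ] -51.21
```

Emit:
jog_arm(commands="0.09 -0.03 0.02 0.04 255; 0.09 -0.005 0 0.05 255; 0.09 -0.005 0 0.05 255; 0.09 -0.005 0 0.05 255; 0.09 -0.005 0 0.05 255; 0.09 -0.005 0 0.05 255; 0.09 -0.005 0 0.05 255; 0.09 -0.005 0 0.05 255; 0.09 -0.005 0 0.05 255; 0.07 -0.005 0 0.04 255; 0.05 0 0 0.03 255; 0.03 0 0 0.02 255")

```text
t: 19.45
ee_pos: [0.53, 0.1283, 0.1898]
tool_rot: [0.0, 0.935, 0.355, 0.0]
ft_force: [-0.7, -0.8, -0.4]
opening: 0.007
grasp_force: 0.3
```

```bash
python3 - <<'E'
from h import *
o,R=state(); p=np.array(o["ee_pos"]); th=ang(p,-.0192); print(th,inv(p,th),p,R.T@o["ft_force"])
im,d=manip.snapshot("wrist"); P=cloud("wrist",d).reshape(-1,3)
t=P[abs(P[:,2]-.218)<.006][:,:2]; r=np.linalg.norm(t-H,axis=1); t=t[(r<.285)&(r>.1)]
a=(t-H)@U0; b=(t-H)@N0; print("door top angle",np.percentile(np.arctan2(b,a),[5,50,95]),len(t))
E
```

```text
1.4072620982813757 (np.float64(0.2315712396512975), np.float64(-0.01920000000000023)) [0.53004236 0.12826749 0.18981621] [-1.02324174  0.10626775  0.36749202]
door top angle [1.37190273 1.41870696 1.46622454] 10721
```

Door is at about 1.41 rad. A little further towards square (1.53), then I back off, raise and withdraw.

Emit:
jog_arm(commands="0.08 -0.005 0 0.04 255; 0.08 -0.005 0 0.04 255; 0.07 0 0 0.04 255; 0.04 0 0 0.02 255; 0.02 0 0 0.01 255; 0 0 0 0 255; -0.05 0 0 0 255; -0.2 0 0 0 255; 0 0 -0.3 0 255; 0 0 -0.4 0 255; -0.1 0 -0.3 0 255; 0 0 0 0 255")

```text
t: 21.0
ee_pos: [0.524, 0.1266, 0.2924]
tool_rot: [-0.001, 0.954, 0.299, 0.003]
ft_force: [0.7, 0.1, -0.4]
opening: 0.009
grasp_force: 0.0
```

```bash
python3 - <<'E'
from h import *
o,R=state(); print(o["ee_pos"],o["ft_force"],o["t"])
im,d=manip.snapshot("top"); P=cloud("top",d).reshape(-1,3); cv2.imwrite("pics/t9.png",im[80:300,140:480])
t=P[abs(P[:,2]-.218)<.006][:,:2]; r=np.linalg.norm(t-H,axis=1); t=t[(r<.285)&(r>.1)]
a=(t-H)@U0; b=(t-H)@N0; th=np.arctan2(b,a); th=th[th>.7]; print("door top angle",np.percentile(th,[5,50,95]) if len(th) else 0,len(th))
im,d=manip.snapshot("wrist"); cv2.imwrite("pics/w9.png",im); C=cloud("wrist",d)
for q in manip.masks_of("hook","wrist")[:2]:
  P=C[q["mask"]]; ab=np.array([inv(x,1.53) for x in P]); print(q["score"],q["pixel"],np.percentile(np.c_[ab,P[:,2]],[5,50,95],axis=0).round(3))
E
```

```text
[0.52395332 0.12655933 0.29244928] [ 0.67022698  0.06013488 -0.37748758] 21.0
door top angle [1.4600436  1.5303646  1.57994742] 55
0.65 [199.6, 374.0] [[ 0.168 -0.081  0.186]
 [ 0.178 -0.052  0.188]
 [ 0.188 -0.021  0.199]]
```

View pics/t9.png

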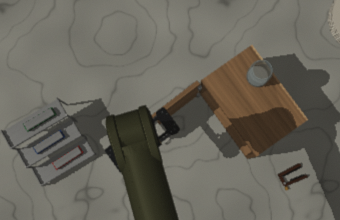

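View pics/w9.png

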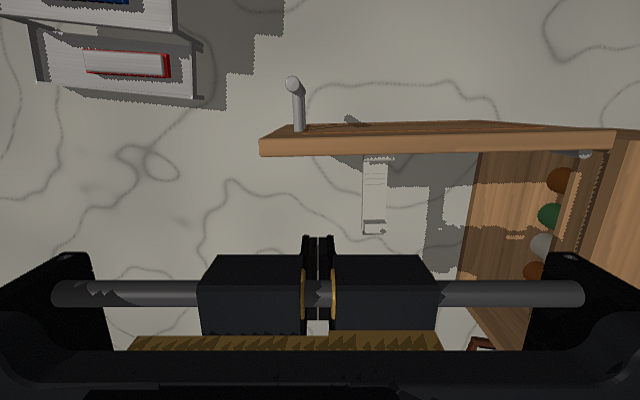

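The top view shows the door square to the cupboard (about 1.53 rad), with the jar, capo and harmonicas in place. The wrist view shows the hook level again, px (375,155–235) at z≈0.188, and the gripper clear of everything. I'm handing in the job.

```bash
python3 -c "
from workcell import manip
print(manip.job_done())"
```

```text
the job is handed in; nothing more can be done
None
```

I handed the job in at about 21 s: the door stands open at about 1.53 rad (88°), the hook has sprung back up, and the jar, capo and harmonicas look undisturbed; the judge returned no verdict.

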